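Carry the hanging lantern from its charging dock to the lamp dish

ROBOT

A 7-joint arm with a two-finger parallel gripper is mounted at the origin on the work surface. World frame = base frame: x ahead of the robot, y to its left, z up, the work surface at z = 0. Lengths are in m, angles in rad, forces in N, time in s.
With the tool pointing down it reaches from about 0.425 to 0.925 m from the base axis. Payload 6.8 kg.
Tool frame: the origin (TCP) lies on the front face of the gripper's body, between the roots of the fingers; the fingertips stand 73 mm ahead of it and the grasp point (between the pads) lies 54 mm ahead of it (env.nose_length is the distance from the TCP to the fingertips, in m); z points along the fingers, y is the line along which they close (so a half turn about z gives the same grasp; the last joint's range is limited). The gripper opens to 85 mm and grips with 20 to 120 N. Pads are 22 mm wide; open, the fingers measure 114 mm over their backs; the gripper's body (76 mm by 85 mm) begins 54 mm behind the grasp point. The pads swing forward as they close: fully open they stand 13 mm farther back than shut.
Start: joints at [1.112, 0.477, 0.022, 1.555, -0.011, 1.109, -0.083], TCP at [0.232, -0.634, 0.304] pointing down, gripper open.
Joint ranges: [-2.96, 2.96], [-0.34, 2.1], [-1.41, 1.46], [0.24, 2.44], [-1.37, 4.51], [0.17, 1.92], [-2.96, 2.96]. Speed limits (rad/s): [2.39, 2.39, 3.14, 3.14, 3.14, 3.14, 3.14].

INTERFACE

Orientations are given as a unit quaternion [w, x, y, z].
In Python, from cell import env, kin, camera, calibration, job gives the robot as it stands. The module is installed in compiled form; this text tells all that it offers. Calls block until the motion is done:
- env.reach(position, orientation): joint-space move of the TCP to a pose.
- env.movel(position, velocity=0.15, rot=None, stop_force=None): straight line of the TCP; rot=None keeps the orientation; velocity is the mean speed in m/s. With stop_force (N) it stops when the force on the tool has changed by that much, and returns True; else False.
- env.goto_joints(angles): joint-space move.
- env.grip(opening, f_grip=None): finger opening in m; f_grip is the grip in N (None keeps the last); returns when the fingers have stopped.
- env.dwell(seconds).
- kin.inverse_kinematics(position, orientation): joint angles nearest the present ones, or None.
- env.get_state(): the state.
- camera(name): name is "scene" or "side" or "wrist"; returns (picture, depth): 480x640x3 uint8, blue, green, red; 480x640 float32, m along the optical axis (not along the pixel's ray), 0 where there is no reading.
- calibration(name): a dict with "fx", "fy", "cx", "cy" (pixels), "k1" (the pictures are not rectified: a ray, as slopes to the right and down, at radius r is drawn at 1 + k1 r^2 times it, then the intrinsics apply), "rvec" (rotation vector, rad) and "tvec" (3), from world to camera coordinates, as OpenCV has them. Camera axes: x right, y down, z forward; pixel columns grow to the right and rows downward; lengths in m; the calibration is good to about 2 mm. A picture is of the moment at which its call begins: read the wrist's pose just before it. calibration takes no time and is no camera call; for the wrist camera it gives the pose at the moment of the call.
A pose or a line that the arm cannot do raises env.PlanningError and nothing moves.
- job.job_done(): hands the job in; it is judged then, once.
The state is a dict: "time": time; "qpos": joint angles; "joint_velocities": joint speeds; "joint_torque": joint torques, N m; "tcp_pos": TCP position; "orientation": TCP orientation; "force": force on the tool from outside, world axes, zero at the start; "torque": the same for the moment, N m; "opening": finger opening in m; "gripper_force": force on a finger pad.
Only numpy, scipy, OpenCV 4.12 (cv2) and the standard library are available. Lean on these libraries where they do the work, as an engineer would, in place of code of your own. Each camera call takes 0.05 s, during which the arm holds its last target. There are 200 camera calls.

TASK

Lift the bedside lantern out of its charging dock by the wooden knob on top and carry it across to the wooden dish without setting it down or knocking anything on the way. It is heavier on its battery side, so it hangs a little askew and starts to swing as it comes free of the dock: calm it, and let it hang still and clear of everything with its foot over the middle of the dish for a good three seconds. Then set it down gently in the dish, standing upright, and let go; touch the lantern only by its knob and leave the other things on the table where they are.

Things in the scene. Friction and masses are not known exactly. Their poses are not given: they have to be found in the camera images.
- knob: upright round knob of light wood on top of the lantern, 36 mm in diameter, 44 mm high, 50 g; the only place to hold it. Origin at its centre, z up. Room for fingers to 22 mm below the origin; below that come a thin stem and a wire hoop. A swivel sits inside it (see swivel).
- swivel (a point): centre of the hidden two-way swivel, exactly at the knob's centre. The lantern hangs from it and swings in every horizontal direction, nearly without friction, up to 0.7 rad (its yaw follows the knob's). It is 265 mm above the underside of the lantern's foot, along the lantern's axis.
- lantern: the lantern below the knob: round dark steel foot 100 mm in diameter, 18 mm thick; white globe 64 mm wide with a bare metal battery tube 32 mm wide beside it; dark cap 96 mm wide, 138 to 152 mm up; then a steel wire hoop up to the swivel. Origin: centre of the foot's underside; z: along its axis to the swivel at (0, 0, 265 mm); battery on the +x side. Stands upright in the dock at the start.
- battery_top (a point): centre of the top of the battery tube, at (32, 0, 137 mm) in the lantern's frame. Battery 0.4 kg nominal (varies by a third or so), rest of the lantern 0.18 kg. So hanging at rest the lantern leans 0.09 to 0.13 rad, its foot centre 24 to 33 mm off the plumb line below the knob, away from the battery (measure it). Swing period 0.91 s (within 5 percent); left alone it swings on for tens of seconds.
- dock: black plastic charging dock fixed on the table, a round open cup 120 mm across and 30 mm high with a cable block at one side. Origin at the centre of its underside, z up. The lantern stands at the start upright on the cup's floor, 8 mm above the table, in a recess 22 mm deep and 106 mm wide at its mouth; once its foot is clear of the rim it swings out at once.
- dish: round wooden dish fixed on the table, 146 mm across and 20 mm high, its floor 8 mm above the table and 124 mm wide inside the rim at the floor. Origin at the centre of its underside, z up. The target.
- vase: loose waisted glass vase, 74 mm wide and 150 mm high, with lily-of-the-valley standing in it up to 260 mm; leave alone. Origin at the centre of its underside.
- carton: loose flat cardboard medicine carton, 60 x 110 x 24 mm; leave alone. Origin at the centre of its underside.
- tub: loose amber pill tub with a white cap, 48 mm in diameter, 45 mm high; leave alone. Origin at the centre of its underside.
- trinket: loose square white ceramic trinket dish, 110 x 110 x 30 mm; leave alone. Origin at the centre of its underside.
Mind the look-alikes: they are no part of the job. What is meant by the dish is not black, red or turquoise, and is the smaller of those in its own colour.

How it is judged:
By the outcome, as a careful person would: the job done as asked, in the order asked, and still so for the second after the job is handed in, with the robot touching nothing.
It also fails if it takes over 48 s, if anything falls off the work surface, if the arm or the gripper's body presses on something with over 40 N, if the wrist force passes 120 N, or if a joint passes its speed limit or range.

## Working session

There is one attempt and no reset: what is moved stays moved. The work goes in short steps, each a Python script; the robot and the scene stay as the last script left them, time stands still between calls to the robot, and variables do not carry over. Pictures are saved under pics/ and viewed, at most 10 in all, crops included, and the job is handed in when it is done.

```bash
mkdir -p pics
cat > h.py <<'E'
import numpy as np, cv2
from cell import env, kin, camera, calibration, job
def cam(name):
    c=calibration(name); R=cv2.Rodrigues(np.array(c["rvec"],float))[0]; return c,R,np.array(c["tvec"],float).ravel()
def rays(c,R,t,uv):
    uv=np.atleast_2d(uv).astype(float)
    d=np.c_[(uv[:,0]-c["cx"])/c["fx"],(uv[:,1]-c["cy"])/c["fy"]]; s=d.copy()
    for _ in range(20): s=d/(1+c["k1"]*(s**2).sum(1,keepdims=True))
    s=np.c_[s,np.ones(len(s))]
    return -R.T@t, s@R, s
def onplane(K,uv,z):
    o,w,_=rays(*K,uv); return o+w*((z-o[2])/w[:,2])[:,None]
def pts(K,depth,uv):
    o,w,_=rays(*K,uv); uv=np.atleast_2d(uv).astype(int); return o+w*depth[uv[:,1],uv[:,0]][:,None]
def cloud(K,depth):
    v,u=np.mgrid[:480,:640]; uv=np.c_[u.ravel(),v.ravel()]
    return pts(K,depth,uv).reshape(480,640,3)
def proj(K,P):
    c,R,t=K; p=np.atleast_2d(P)@R.T+t; s=p[:,:2]/p[:,2:]; s=s*(1+c["k1"]*(s**2).sum(1,keepdims=True))
    return np.c_[s[:,0]*c["fx"]+c["cx"],s[:,1]*c["fy"]+c["cy"]]
E
python3 - <<'E'
from h import *
s=env.get_state();print(s["time"],s["tcp_pos"],s["orientation"])
for n in("scene","side"):
    im,d=camera(n);cv2.imwrite(f"pics/{n}0.png",im);np.save(n+"_d.npy",d);c,R,t=cam(n);print(n,c,-R.T@t)
E
```

```text
0.0 [ 0.2317951  -0.63345085  0.30292679] [-8.87818391e-04  9.84651057e-01  1.74532077e-01 -2.47453235e-04]
scene {'fx': 523.9931459109488, 'fy': 523.9931459109488, 'cx': 317.5774039636832, 'cy': 236.8991404943482, 'k1': 0.0004088027714592642, 'rvec': array([ 1.40905398,  2.08344412, -0.89727916]), 'tvec': array([ 0.25317772, -0.21017696,  1.85342809])} [1.50161241 0.2938389  1.09648888]
side {'fx': 511.95337237926196, 'fy': 511.95337237926196, 'cx': 319.6106317056781, 'cy': 235.4960925080464, 'k1': -0.14232929488619583, 'rvec': array([ 2.21430941, -0.1110479 ,  0.04024207]), 'tvec': array([-0.56762812,  0.15556066,  1.16819578])} [ 0.49464447 -0.88991862  0.82125141]
```

View pics/scene0.png

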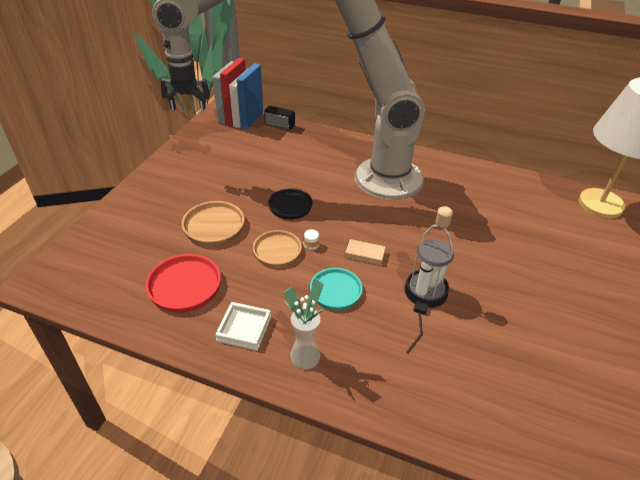

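View pics/side0.png

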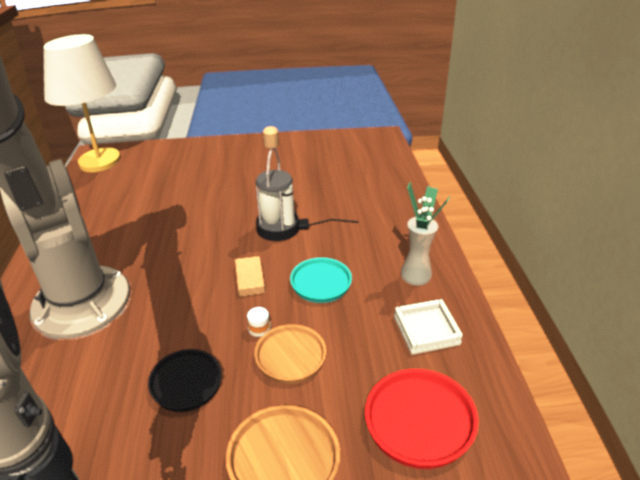

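The target dish, the smaller wooden one, is at scene (277,248) and side (290,354). The knob is at scene (444,216) and side (271,138). The tub is at scene (312,240), between them the carton is at (366,252), and the vase is at (306,335). Next I'll measure positions.

Run:
```python
from h import *
from scipy.optimize import least_squares
def circ(P):
    f=least_squares(lambda p:np.hypot(P[:,0]-p[0],P[:,1]-p[1])-p[2],[*P[:,:2].mean(0),.05],loss='soft_l1',f_scale=.002); return f.x
def comp(mask,seed):
    n,l=cv2.connectedComponents(mask.astype(np.uint8)); 
    ys,xs=np.nonzero(l>0); i=np.argmin((xs-seed[0])**2+(ys-seed[1])**2); return l==l[ys[i],xs[i]]
for n,sd in(("scene",dict(dish=(277,248),knob=(444,216),tub=(312,240),carton=(366,252),vase=(306,345),trinket=(244,325),teal=(336,289))),("side",dict(dish=(290,354),knob=(271,138),tub=(258,320),carton=(250,276),vase=(417,268),trinket=(428,326),teal=(320,280)))):
    im=cv2.imread(f"pics/{n}0.png");d=np.load(n+"_d.npy");K=cam(n);C=cloud(K,d);Z=C[...,2]
    up=(Z>.006)&(Z<.4)&(d>0)
    for k,s in sd.items():
        if k=="knob":
            m=comp((Z>.255)&(Z<.31)&(d>0)&(im[...,2]>im[...,0]*1.3+20),s)
        else: m=comp(up,s)
        P=C[m]; print(n,k,m.sum(),"med",np.median(P,0).round(3),"lo",np.percentile(P,2,0).round(3),"hi",np.percentile(P,98,0).round(3))
        if k=="dish":
            c=max(cv2.findContours(m.astype(np.uint8),0,1)[0],key=cv2.contourArea)[:,0]
            Q=onplane(K,c,.02); print("  circ outline",circ(Q))
            t=P[P[:,2]>.015]; print("  rimpts",circ(t))
        if k=="knob":
            t=P; Q=P[P[:,2]>.29]; print("  fit side r=18",least_squares(lambda p:np.hypot(t[:,0]-p[0],t[:,1]-p[1])-.018,t[:,:2].mean(0),loss='soft_l1',f_scale=.002).x, "top",Q.mean(0),len(Q))
            ys,xs=np.nonzero(m);print("  px bbox",xs.min(),xs.max(),ys.min(),ys.max()); np.save(n+"_kc.npy",[(xs.min()+xs.max())/2,(ys.min()+ys.max())/2])
            o,w,_=rays(*K,np.load(n+"_kc.npy"));print("  centre onplane .273",onplane(K,np.load(n+"_kc.npy"),.273))
    # cap points
    m=(Z>.150)&(Z<.166)&(d>0); P=C[m]; s=np.linalg.norm(P[:,:2]-[.6,.4],axis=1)<.0; 
    x,y={"scene":(435,252),"side":(275,182)}[n]; a=C[y-12:y+12,x-25:x+25].reshape(-1,3);a=a[(a[:,2]>.155)&(a[:,2]<.165)];print("cap",len(a),a.mean(0) if len(a) else 0, circ(a) if len(a)>20 else 0)
a=cv2.imread("pics/scene0.png")[195:315,380:480];b=cv2.imread("pics/side0.png")[120:250,220:360]
cv2.imwrite("pics/crop.png",np.hstack([cv2.resize(a,(400,480)),cv2.resize(b,(400,371))[:480] if 0 else cv2.copyMakeBorder(cv2.resize(b,(400,371)),0,109,0,0,0)]))
```

```text
scene dish 1350 med [ 0.488 -0.211  0.011] lo [ 0.424 -0.276  0.007] hi [ 0.56  -0.145  0.025]
  circ outline [ 0.49336531 -0.20907609  0.07404322]
  rimpts [ 0.49292044 -0.20970292  0.06840603]
scene knob 280 med [0.489 0.24  0.285] lo [0.468 0.223 0.258] hi [0.496 0.256 0.298]
  fit side r=18 [0.47585975 0.23921264] top [0.48135067 0.23969437 0.29455854] 113
  px bbox 435 452 206 226
  centre onplane .273 [[0.47563876 0.23899205 0.273     ]]
scene tub 274 med [ 0.439 -0.123  0.039] lo [ 0.408 -0.147  0.008] hi [ 0.452 -0.104  0.05 ]
scene carton 693 med [0.416 0.039 0.025] lo [ 0.376 -0.014  0.007] hi [0.441 0.091 0.03 ]
scene vase 3552 med [0.786 0.014 0.038] lo [ 0.51  -0.051  0.007] hi [0.839 0.065 0.235]
scene trinket 1791 med [ 0.784 -0.17   0.014] lo [ 0.732 -0.221  0.007] hi [ 0.844 -0.111  0.035]
scene teal 3552 med [0.786 0.014 0.038] lo [ 0.51  -0.051  0.007] hi [0.839 0.065 0.235]
cap 652 [0.48270707 0.2389285  0.15962844] [0.48192333 0.23877516 0.03154618]
side dish 3372 med [ 0.48  -0.193  0.009] lo [ 0.414 -0.276  0.006] hi [ 0.555 -0.117  0.045]
  circ outline [ 0.48
[... 165 characters left out ...]
fit side r=18 [0.47584672 0.24231324] top [0.47746836 0.23641669 0.29333738] 74
  px bbox 263 278 127 147
  centre onplane .273 [[0.47694607 0.24094256 0.273     ]]
side tub 3372 med [ 0.48  -0.193  0.009] lo [ 0.414 -0.276  0.006] hi [ 0.555 -0.117  0.045]
side carton 888 med [0.406 0.028 0.023] lo [ 0.374 -0.017  0.008] hi [0.436 0.091 0.027]
side vase 2219 med [ 0.8   -0.005  0.14 ] lo [ 0.772 -0.027  0.012] hi [0.836 0.05  0.234]
side trinket 2358 med [ 0.786 -0.165  0.012] lo [ 0.728 -0.225  0.006] hi [ 0.839 -0.113  0.032]
side teal 1926 med [0.572 0.013 0.009] lo [ 0.508 -0.061  0.006] hi [0.639 0.075 0.021]
cap 490 [0.47758735 0.23702225 0.15871779] [0.47521954 0.23800864 0.03265973]
```

View pics/crop.png

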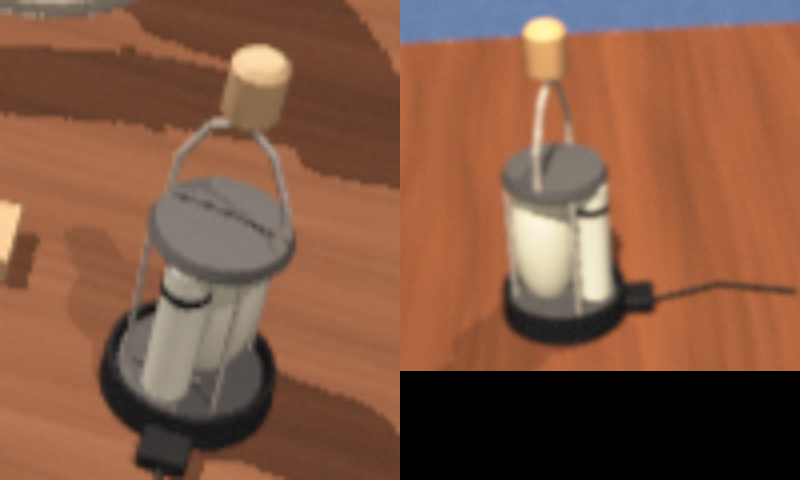

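The crops show the battery tube on the side facing the scene camera (roughly world +x), next to the dock's cable block. Next: the battery's direction and an IK dry run.

Run:
```python
from h import *
from scipy.optimize import least_squares
A=np.array([.476,.240])
for n in("scene","side"):
    im=cv2.imread(f"pics/{n}0.png");d=np.load(n+"_d.npy");K=cam(n);C=cloud(K,d)
    r=C[...,:2]-A; R=np.linalg.norm(r,axis=2);m=(C[...,2]>.05)&(C[...,2]<.135)&(R<.06)&(d>0)
    P=r[m]; a=np.degrees(np.arctan2(P[:,1],P[:,0])); rr=R[m]
    print(n,m.sum(),np.c_[np.histogram(a,range(-180,181,20))[0],[np.median(rr[(a>=q)&(a<q+20)]) if ((a>=q)&(a<q+20)).any() else 0 for q in range(-180,180,20)],range(-180,180,20)].round(3)[lambda x:slice(None)] if 0 else [(q,int(((a>=q)&(a<q+20)).sum()),round(float(np.median(rr[(a>=q)&(a<q+20)])),3)) for q in range(-180,180,20) if ((a>=q)&(a<q+20)).any()])
    Q=P[rr>.035]
    f=least_squares(lambda p:np.hypot(Q[:,0]-.032*np.cos(p[0]),Q[:,1]-.032*np.sin(p[0]))-.016,[np.arctan2(*Q.mean(0)[::-1])],loss='soft_l1',f_scale=.002);print("battery deg",np.degrees(f.x),f.cost)
    # cable block: dark points at 0.06-0.09 from axis
    m=(R>.062)&(R<.085)&(C[...,2]>.008)&(C[...,2]<.05)&(im.max(2)<60)
    P=r[m];print("block",m.sum(),np.degrees(np.arctan2(*P.mean(0)[::-1])) if len(P) else 0)
    m=(R>.05)&(R<.062)&(C[...,2]>.026)&(C[...,2]<.034); P=C[m];print("rim",least_squares(lambda p:np.hypot(P[:,0]-p[0],P[:,1]-p[1])-.0565,A,loss='soft_l1',f_scale=.002).x if len(P) else 0)
s=env.get_state();print(s["force"],s["torque"],s["time"])
for yaw in np.radians(range(-180,180,30)):
    q=[0,np.cos(yaw/2),np.sin(yaw/2),0]
    o=[]
    for p in([.476,.24,.41],[.476,.24,.329],[.52,-.209,.45],[.49,-.209,.329]):
        j=kin.inverse_kinematics(np.array(p),np.array(q)); o.append(None if j is None else np.round(j,2).tolist())
    print(round(np.degrees(yaw)),o)
```

```text
scene 554 [(-80, 33, 0.047), (-60, 1, 0.042), (-40, 97, 0.048), (-20, 150, 0.046), (0, 60, 0.032), (20, 88, 0.022), (40, 38, 0.022), (60, 39, 0.027), (80, 36, 0.031), (100, 4, 0.035), (120, 8, 0.044)]
battery deg [-21.29503958] 0.003776836725799023
block 97 -2.100056779468294
rim [0.47847637 0.23910876]
side 953 [(-180, 102, 0.04), (-160, 111, 0.034), (-140, 115, 0.029), (-120, 92, 0.024), (-100, 70, 0.02), (-80, 97, 0.02), (-60, 160, 0.031), (-40, 176, 0.043), (-20, 22, 0.047), (160, 8, 0.042)]
battery deg [-59.71803601] 0.013779775301591322
block 60 -4.3338257801100735
rim [0.47753494 0.24143598]
[-0.14891479 -0.0737744  -0.22809393] [-0.02358116 -0.03075181  0.03345313] 0.1
-180 [[0.44, 0.45, -1.35, 1.7, 0.44, 1.36, 0.58], [0.32, 0.44, -1.16, 1.81, 0.44, 1.18, 0.59], [0.82, 0.25, -0.66, 1.6, 0.15, 1.35, 1.7], [0.86, 0.29, -0.68, 1.83, 0.2, 1.09, 1.67]]
-150 [[0.35, 0.36, -1.18, 1.7, 0.34, 1.31, 1.2], [0.33, 0.45, -1.18, 1.81, 0.45, 1.18, 1.11], [1.16, 0.39, -1.18, 1.58, 0.36, 1.42, 2.05], [1.2, 0.45, -1.18, 1.81, 0.45, 1.18, 1.98]]
-120 [[0.35, 0.36, -1.18, 1.7, 0.34, 1.31, 1.73],
[... 1095 characters left out ...]
 1.29, -1.37], [0.24, 0.39, -1.03, 1.82, 0.37, 1.15, -1.44], [0.54, 0.2, -0.32, 1.62, 0.07, 1.33, -0.31], [0.57, 0.24, -0.34, 1.85, 0.09, 1.07, -0.32]]
90 [[0.32, 0.33, -1.12, 1.7, 0.31, 1.3, -0.86], [0.27, 0.41, -1.07, 1.81, 0.39, 1.16, -0.93], [0.62, 0.21, -0.42, 1.61, 0.09, 1.34, 0.19], [0.66, 0.25, -0.44, 1.84, 0.12, 1.07, 0.17]]
120 [[0.34, 0.35, -1.16, 1.7, 0.33, 1.31, -0.36], [0.28, 0.42, -1.1, 1.81, 0.4, 1.16, -0.42], [0.69, 0.22, -0.51, 1.61, 0.11, 1.34, 0.69], [0.72, 0.26, -0.52, 1.84, 0.15, 1.08, 0.68]]
150 [[0.39, 0.39, -1.25, 1.7, 0.38, 1.33, 0.12], [0.3, 0.43, -1.12, 1.81, 0.42, 1.17, 0.09], [0.75, 0.23, -0.57, 1.6, 0.13, 1.34, 1.2], [0.78, 0.27, -0.59, 1.83, 0.17, 1.08, 1.18]]
```

Battery direction is about -22°. I'll move above the knob through a clean arm configuration and refine its position with the wrist camera.

Run:
```python
from h import *
Y=np.radians(116); Q=np.array([0,np.cos(Y/2),np.sin(Y/2),0])
s=env.get_state();p=np.array(s["tcp_pos"]);p[2]=.43
env.movel(p,velocity=.2)
j=list(env.get_state()["qpos"]);j[0]=-.57;env.goto_joints(j)
s=env.get_state();print(s["time"],s["tcp_pos"],s["orientation"])
print(kin.inverse_kinematics(np.array([.477,.24,.41]),Q))
env.reach(np.array([.477,.24,.41]),Q)
s=env.get_state();print(s["time"],s["tcp_pos"],np.round(s["qpos"],2),s["force"])
K=cam("wrist");im,d=camera("wrist");cv2.imwrite("pics/w1.png",im);C=cloud(K,d)
m=(C[...,2]>.287)&(C[...,2]<.31)&(np.linalg.norm(C[...,:2]-[.477,.24],axis=2)<.035)&(d>0)
print(m.sum(),C[m].mean(0) if m.any() else 0, C[m].min(0),C[m].max(0))
```

```text
4.375 [0.60609552 0.29506332 0.42855425] [-3.21827967e-04  5.30192875e-01  8.47876389e-01 -1.02054260e-03]
[-5.91615817e-01  1.57018933e-01  9.82801920e-03  1.75437428e+00
 -1.63048590e-03  1.23020732e+00 -1.27578439e-01]
5.0 [0.47705173 0.2396505  0.41064087] [-0.59  0.16  0.01  1.75 -0.    1.23 -0.13] [ 0.2482218  -0.2556513   0.12159767]
2788 [0.47534786 0.24280061 0.29457055] [0.45869189 0.22276876 0.28704955] [0.49423905 0.25865161 0.29793154]
```

View pics/w1.png

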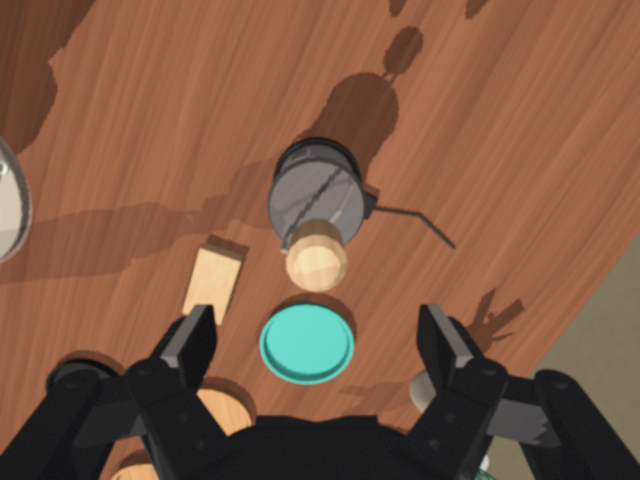

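The knob sits centred between the fingers at (317,262). I'll grasp it, tilt about the battery-side edge, lift, and record the swing.

```bash
cat >> h.py <<'E'
from scipy.optimize import least_squares
def lpts(K,d,S,im=None):
    "points of foot side band & below-hoop lantern around the swivel S"
    C=cloud(K,d)[d>0]; r=np.linalg.norm(C[:,:2]-S[:2],axis=1)
    return C[(r<.13)&(C[:,2]<S[2]-.095)&(C[:,2]>S[2]-.285)]
def tilt(P,S,x0=(0,0)):
    "foot centre offset from plumb (x,y): cylinder of radius 50 mm (foot) and 48 mm (cap) about an axis through S"
    x=np.array(x0,float)
    for w in(.02,.012,.007,.005,.005,.005):
        def coords(x):
            a=np.array([x[0],x[1],-np.sqrt(.265**2-x@x)])/.265; v=P-S; h=v@a; return h,np.linalg.norm(v-h[:,None]*a,axis=1)
        h,r=coords(x); f=(h>.249)&(h<.264)&(abs(r-.05)<w); c=(h>.1145)&(h<.1255)&(abs(r-.048)<w)
        if f.sum()+c.sum()<10: return np.array([np.nan]*2),0
        def res(x):
            _,r=coords(x); return np.r_[r[f]-.05,r[c]-.048]
        x=least_squares(res,x,loss='soft_l1',f_scale=.002).x
    return x,int(f.sum()),int(c.sum())
def swivel(): 
    return np.array(env.get_state()["tcp_pos"])-[0,0,DZ]
DZ=.056
def record(n,name="side",keep=None):
    T=[];D=[];F=[]
    for i in range(n):
        s=env.get_state();T.append(s["time"]);F.append(s["force"]);D.append(camera(name)[1])
    S=swivel();K=cam(name);X=[];x=(0,0)
    for d in D:
        o=tilt(lpts(K,d,S),S,(-.02,.008)); X.append(o[0])
    return np.array(T),np.array(X),np.array(F),S,o
def fitswing(T,X,per=None):
    "X = c + a cos w(t-T0)+ b sin, shared w"
    best=None
    for w in 2*np.pi/(np.linspace(.86,.96,41) if per is None else [per]):
        A=np.c_[np.ones(len(T)),np.cos(w*(T-T[-1])),np.sin(w*(T-T[-1]))]
        c,_,_,_=np.linalg.lstsq(A,X,rcond=None); e=((A@c-X)**2).sum()
        if best is None or e<best[0]: best=(e,w,c)
    return best
E
python3 - <<'E'
from h import *
U=np.array([np.cos(np.radians(-22)),np.sin(np.radians(-22)),0])
g=np.array([.4765,.241,.329])
env.movel(g,velocity=.08,stop_force=8)
s=env.get_state();print(s["time"],s["tcp_pos"],s["force"]);f0=np.array(s["force"])
env.grip(.03,f_grip=50)
s=env.get_state();print("grip",s["time"],s["opening"],s["gripper_force"],s["force"],s["tcp_pos"])
g=np.array(s["tcp_pos"])
env.movel(g+.0143*U+[0,0,.0032],velocity=.03)
s=env.get_state();print(s["force"])
env.movel(g+.027*U+[0,0,.0055],velocity=.03)
s=env.get_state();print(s["force"])
env.movel(g+.027*U+[0,0,.035],velocity=.04)
env.movel(g+.027*U+[0,0,.080],velocity=.06)
T,X,F,S,o=record(24)
b=fitswing(T,X);print(T[-1],S,o[1:],"per",2*np.pi/b[1],"coef",b[2].round(4).tolist(),"rms",np.sqrt(b[0]/len(T)))
print((X*1000).round(1).tolist());print((F.mean(0)-f0),F.std(0));bf=fitswing(T,F,2*np.pi/b[1]);print(bf[2].round(3).tolist())
im,d=camera("side");cv2.imwrite("pics/s2.png",im)
E
```

```text
6.2167 [0.47677142 0.24116778 0.3296086 ] [ 0.30521502  0.17439334 -0.0805031 ]
grip 6.7417 0.034519754740847654 49.70577333122492 [-2.01355201  0.14133302  3.95141454] [0.47658843 0.24102264 0.32942657]
[-0.36078396  0.05352098 -6.79200631]
[-0.23435501  0.89194187 -7.8978836 ]
10.9083 [0.50163256 0.23092681 0.35343603] (170, 171) per 0.9 coef [[-0.0288, 0.0139], [0.0006, -0.0008], [-0.0017, -0.0006]] rms 0.00021069199904919387
[[-27.3, 14.6], [-27.0, 14.5], [-27.3, 14.2], [-27.2, 13.5], [-27.3, 13.4], [-28.2, 12.8], [-29.0, 13.2], [-29.1, 12.8], [-30.0, 13.1], [-30.4, 13.2], [-30.5, 13.7], [-30.4, 13.7], [-30.3, 14.1], [-30.2, 14.4], [-29.5, 14.6], [-28.6, 14.7], [-28.2, 15.1], [-27.5, 14.9], [-27.3, 14.6], [-27.0, 14.5], [-27.2, 14.2], [-27.2, 13.6], [-27.5, 13.4], [-28.2, 13.3]]
[-0.3817681  -0.21794951 -7.64628418] [0.45348631 0.45671241 0.39146702]Traceback (most recent call last):
  File "<stdin>", line 17, in <module>
  File "h.py", line 52, in fitswing
    for w in 2*np.pi/(np.linspace(.86,.96,41) if per is None else [per]):
             ~~~~~~~^^~~~~~~~~~~~~~~~~~~~~~~~~~~~~~~~~~~~~~~~~~~~~~~~~~~
TypeError: unsupported operand type(s) for /: 'float' and 'list'
```

```bash
sed -i 's/\[per\])/np.array([per]))/' h.py
python3 - <<'E'
from h import *
for n,(x,y) in(("scene",(277,248)),("side",(290,354))):
    im=cv2.imread(f"pics/{n}0.png");d=np.load(n+"_d.npy");K=cam(n);C=cloud(K,d)
    R=np.linalg.norm(C[...,:2]-[.49,-.209],axis=2)
    P=C[(R>.055)&(R<.085)&(C[...,2]>.0165)&(C[...,2]<.026)&(np.linalg.norm(C[...,:2]-[.435,-.125],axis=2)>.045)]
    f=least_squares(lambda p:np.hypot(P[:,0]-p[0],P[:,1]-p[1])-p[2],[.49,-.209,.07],loss='soft_l1',f_scale=.002);print(n,len(P),f.x)
p=np.array(env.get_state()["tcp_pos"]);e=np.array([.519,-.223,p[2]])
env.movel(e,velocity=np.linalg.norm(e-p)/4.53)
T,X,F,S,o=record(24)
b=fitswing(T,X);print(T[-1],S,o[1:],"per",2*np.pi/b[1],"coef",b[2].round(4).tolist(),"rms",np.sqrt(b[0]/len(T)))
s=env.get_state();ds=camera("scene");print("scene t",s["time"],tilt(lpts(cam("scene"),ds[1],S),S,b[2][0]))
cv2.imwrite("pics/c3.png",ds[0]);print(env.get_state()["time"],s["opening"])
E
```

```text
scene 274 [ 0.49281112 -0.20967045  0.06878755]
side 471 [ 0.49073714 -0.20861561  0.06877959]
16.7917 [ 0.51898458 -0.22300315  0.35344018] (289, 387) per 0.9299999999999999 coef [[-0.0288, 0.0142], [-0.0003, 0.0006], [0.0002, -0.0001]] rms 0.00011347447164280615
scene t 16.8417 (array([-0.03055181,  0.00770763]), 96, 128)
16.8917 0.03430751204815962
```

View pics/c3.png

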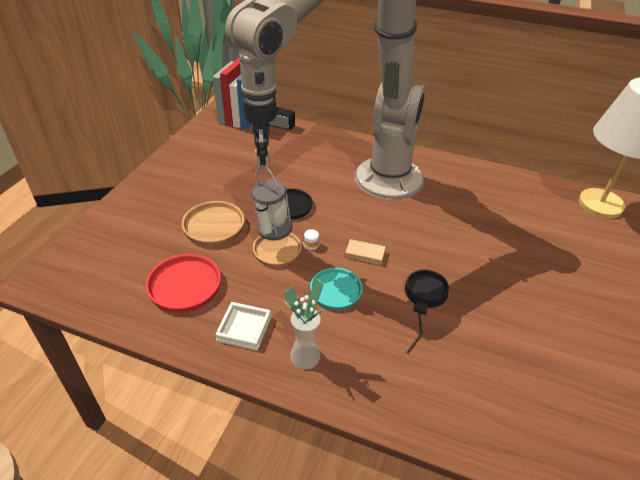

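The lantern hangs over the dish at scene (275,225), swinging less than 1 mm. The two views disagree by about 6 mm in y, so I'll fit the foot directly in each camera's own frame, relative to the dish.

```bash
cat >> h.py <<'E'
def foot(P,S,x):
    "foot circle centre (at underside) fitted from foot side points only, for lean x"
    a=np.array([x[0],x[1],-np.sqrt(.265**2-x@x)])/.265; c=np.array([0.,0.])
    for w in(.008,.005,.004,.004):
        def rr(c): v=P-S-np.r_[c,0]; h=v@a; return h,np.linalg.norm(v-h[:,None]*a,axis=1)
        h,r=rr(c); m=(h>.249)&(h<.263)&(abs(r-.05)<w)
        c=least_squares(lambda c:rr(c)[1][m]-.05,c,loss='soft_l1',f_scale=.001).x
    return S[:2]+c+x, int(m.sum())
DC={"scene":np.array([.4928,-.2097]),"side":np.array([.4907,-.2086])}
def footrel():
    S=swivel();o={}
    D={n:np.median([camera(n)[1] for _ in range(4)],0) for n in("scene","side")}
    P={n:lpts(cam(n),D[n],S) for n in D}
    j=tilt(np.vstack(list(P.values())),S,(-.029,.011)); print("joint",j)
    for n in D:
        f=foot(P[n],S,j[0]); o[n]=f[0]-DC[n]; print(n,f,"rel dish",o[n].round(4))
    return j[0],o
E
python3 - <<'E'
from h import *
print(footrel(),env.get_state()["time"])
E
```

```text
joint (array([-0.02921945,  0.01291212]), 377, 525)
scene (array([ 0.48990265, -0.21419763]), 103) rel dish [-0.0029 -0.0045]
side (array([ 0.49027675, -0.21034437]), 289) rel dish [-0.0004 -0.0017]
(array([-0.02921945,  0.01291212]), {'scene': array([-0.00289735, -0.00449763]), 'side': array([-0.00042325, -0.00174437])}) 17.2917
```

Run:
```python
from h import *
p=np.array(env.get_state()["tcp_pos"])
env.movel(p+[.0015,.003,0],velocity=.0034/.92)
env.dwell(.5)
T,X,F,S,o=record(20)
b=fitswing(T,X);print(T[-1],S,"per",2*np.pi/b[1],"coef",b[2].round(4).tolist(),"rms",np.sqrt(b[0]/len(T)))
env.dwell(3)
print(footrel());s=env.get_state();print(s["time"],s["force"])
```

```text
19.7917 [ 0.52052617 -0.22000097  0.35342841] per 0.9199999999999999 coef [[-0.0288, 0.0142], [0.0, -0.0002], [0.0008, 0.0016]] rms 8.941545569750927e-05
joint (array([-0.02967583,  0.01275686]), 392, 514)
scene (array([ 0.49118106, -0.21104169]), 102) rel dish [-0.0016 -0.0013]
side (array([ 0.49125495, -0.20761424]), 299) rel dish [0.0006 0.001 ]
(array([-0.02967583,  0.01275686]), {'scene': array([-0.00161894, -0.00134169]), 'side': array([0.00055495, 0.00098576])})
23.2417 [ 0.4737534   1.14006678 -7.06534505]
```

Still about 1.8 mm of swing from that small correction. I'll cancel it with one tiny step timed at the swing's extreme, then hold.

```bash
cat > damp.py <<'E'
from h import *
def measure(n):
    T,X,F,S,o=record(n); b=fitswing(T,X,.917); w,c=b[1],b[2]
    z=c[1]-1j*c[2]            # X-c0 = Re(z e^{iw(t-T[-1])})
    ph=.5*np.angle((z*z).sum()) ; zr=z*np.exp(-1j*ph)   # principal axis: zr ~ real
    print("t",T[-1],"amp mm",(np.abs(z)*1e3).round(2),"main",(zr.real*1e3).round(2),"minor",(zr.imag*1e3).round(2)); return T[-1],w,ph,zr.real
t0,w,ph,v=measure(18)
if np.linalg.norm(v)>.0007:
    du=.2; now=env.get_state()["time"]; k=np.ceil((w*(now+du/2+.02-t0)+ph)/np.pi); te=t0+(k*np.pi-ph)/w
    d=v*np.cos(k*np.pi)/1.29; env.dwell(te-du/2-now)
    p=np.array(env.get_state()["tcp_pos"]); env.movel(p+np.r_[d,0],velocity=np.linalg.norm(d)/du)
    print("step mm",d*1e3,"te",te,"end",env.get_state()["time"])
    measure(16)
E
python3 damp.py
```

```text
t 24.0917 amp mm [0.34 0.99] main [-0.34 -0.99] minor [ 0. -0.]
step mm [0.26097474 0.76644903] te 24.596364327560902 end 24.85
t 25.6 amp mm [0.11 0.33] main [-0.11 -0.33] minor [ 0.03 -0.01]
```

Run:
```python
from h import *
env.dwell(2.6)
f=np.array([-.0294,.0115]);L=np.linalg.norm(f);u=-f/L;th=np.arcsin(L/.265)
p=np.array(env.get_state()["tcp_pos"]);print("start",env.get_state()["time"],p)
zc=.008+.265*np.cos(th)+.05*np.sin(th)+.0564
env.movel([p[0],p[1],zc+.006],velocity=.035)
env.dwell(.2)
hit=env.movel([p[0],p[1],zc-.004],velocity=.008,stop_force=1.8)
s=env.get_state();c=np.array(s["tcp_pos"]);print("hit",hit,s["time"],c,"expected z",zc,s["force"])
g=lambda a:np.array([-.05*np.cos(a)+.265*np.sin(a),.265*np.cos(a)+.05*np.sin(a)])
for k,a in enumerate((.08,.04,0.)):
    d=g(a)-g(th); env.movel(c+np.r_[u*d[0],d[1]-.0003*(k+1)],velocity=.014)
    s=env.get_state();print(s["tcp_pos"],s["force"])
print(s["time"],footrel())
```

```text
start 28.25 [ 0.52073942 -0.21924777  0.40941981]
hit True 31.4167 [ 0.52050131 -0.21915005  0.33270599] expected z 0.3334693242345828 [-1.21173159 -0.57813224  6.42159253]
[ 0.51076893 -0.21536792  0.33194923] [-1.48578627  0.40519151  6.33367909]
[ 0.50097074 -0.21155815  0.33072822] [-1.55124256  0.25514823  8.54041984]
[ 0.49154171 -0.20814042  0.32930523] [-1.02561854 -0.38949608 10.12942241]
joint (array([-0.00071973,  0.0023648 ]), 415, 462)
scene (array([ 0.49130869, -0.21039447]), 137) rel dish [-0.0015 -0.0007]
side (array([ 0.49198425, -0.20607467]), 277) rel dish [0.0013 0.0025]
34.075 (array([-0.00071973,  0.0023648 ]), {'scene': array([-0.00149131, -0.00069447]), 'side': array([0.00128425, 0.00252533])})
```

The lantern is flat in the dish and upright, with about 10 N of pressing. I'll relieve that, release and retreat.

Run:
```python
from h import *
for _ in range(5):
    s=env.get_state()
    if s["force"][2]<1.5: break
    p=np.array(s["tcp_pos"]); env.movel(p+[0,0,.0005],velocity=.004)
s=env.get_state();print(s["time"],s["force"],s["tcp_pos"])
env.grip(.07)
s=env.get_state();print(s["time"],s["force"],s["opening"])
p=np.array(s["tcp_pos"]);env.movel(p+[0,0,.05],velocity=.04);env.movel(p+[0,0,.12],velocity=.1)
im,d=camera("side");im2,_=camera("scene");cv2.imwrite("pics/f.png",np.hstack([im[250:480,170:470],im2[130:360,180:480]]))
S=np.r_[.4915,-.2085,.273];print(tilt(lpts(cam("side"),d,S),S,(0,0)),env.get_state()["time"])
```

```text
35.2 [ 1.64621556 -1.13778269 -0.25598313] [ 0.49149198 -0.20811996  0.32948109]
35.6333 [-0.74851808 -0.45673647  1.15353103] 0.07019000551867306
(array([0.0003207 , 0.00323605]), 277, 343) 37.9833
```

View pics/f.png

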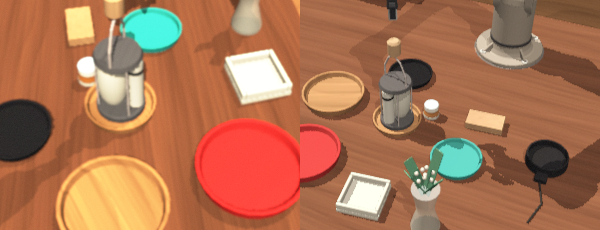

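The lantern stands upright in the small wooden dish (right half, about (396,115)). The gripper is clear above it, and everything else looks unmoved.

```bash
python3 -c "
from h import *
print(job.job_done())"
```

```text
the job is handed in; nothing more can be done
None
```

I carried the lantern to the small wooden dish, held it nearly still (about 0.4 mm of swing) over the middle for over three seconds, set it down upright and let go; the job is handed in, at about 38 s on the robot's clock.

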